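# Lock the filter holder that was left open

### The job

Two identical filter holders stand on the bench. One is locked: the long way of its oval ring points along its outlet nozzle. The other was left open, its ring standing crosswise. Turn the open ring clockwise, as seen from above, a quarter turn to its stop so that it clicks locked in line with its nozzle, and let go of it; leave the other holder locked.

Things in the scene. Friction and masses are not known exactly. Their poses are not given: they have to be found in the camera images.
- grip_open (a point): Centre of the OPEN holder's oval grey ring, 67 mm above the bench. Ring: 44 mm wide across its two flat ribbed sides (grip these from above), 78 long, 30 tall (52 to 82 mm up); a 12 mm steel stub stands 12 mm above its middle. Turns with the ring: x across the narrow width, y along its length (steel pointer at -y), z up. The holder is fixed; its foot plate is 110x70x10, its thin nozzle 28 mm up.
- ring_open (a joint): Angle of that ring about the vertical through its centre, rad: 0 = open (crosswise to the nozzle), growing clockwise seen from above, 1.571 = locked at a hard stop. Starts 0 to 0.25. Turns with light friction (0.04 N m) to 0.9, then over a sprung click hump (about 0.15 N m, top at 1.25); let go on the hump it slips back to 0.9, past about 1.35 it snaps to the stop and holds.
- grip_shut (a point): The same point, with the same axes, on the ring of the other, identical filter holder, which is already locked and is to be left so. Each holder's nozzle points to the robot's side, along its foot plate's length; nothing of a holder stands beside its ring.
- ring_shut (a joint): Angle of that other ring, rad, same meaning; starts at 1.571 (locked).
Not all that is in view belongs to the job. What is shaped like the part that bears grip_open but green or orange is not meant.

How it is judged:
At the end, for the whole second after the job is handed in: The ring that was open stands at rest, past the click, within 10 degrees of its locked stop (angle over 1.40 rad), and the other holder's ring is still within 10 degrees of locked (value of joint each of ring_open, ring_shut above 1.4 rad and velocity of joint ring_open between -0.1 and 0.1 rad/s); the robot touches nothing.
It fails at once if the other holder, already locked, is unlocked (value of joint ring_shut below 1.3 rad).
It also fails if it takes over 38 s, if anything falls off the work surface, if the arm or the gripper's body presses on something with over 40 N, if the wrist force passes 120 N, or if a joint passes its speed limit or range.

### The arm

A 6-joint arm with a two-finger parallel gripper is mounted at the origin on a cart in front of the work surface, level with it; the furniture and walls round the work are solid. World frame = base frame: x ahead of the robot, y to its left, z up, the work surface at z = 0. Lengths are in m, angles in rad, forces in N, time in s.
With the tool pointing down it reaches from about 0.35 to 0.975 m from the base axis. Payload 4.9 kg.
Tool frame: the origin (TCP) lies midway between the tips of the shut fingers; the grasp point (between the pads) lies 19 mm behind it; z points along the fingers, y is the line along which they close (so a half turn about z gives the same grasp; the last joint's range is limited). The gripper opens to 85 mm and grips with 20 to 120 N. Pads are 22 mm wide; open, the fingers measure 114 mm over their backs; the gripper's body (76 mm by 85 mm) begins 54 mm behind the grasp point. The pads swing forward as they close: fully open they stand 13 mm farther back than shut.
Start: joints at [-1.345, 0.053, 1.613, -0, 1.476, -0.119], TCP at [0.211, -0.588, 0.231] pointing down, gripper open.
Joint ranges: [-3.01, 3.01], [-1.01, 2.22], [0.06, 2.58], [-1.02, 4.17], [0.09, 2.62], [-3.14, 3.14]. Speed limits (rad/s): [2.57, 2.57, 3.14, 3.14, 3.14, 3.14].

### API

Orientations are given as a unit quaternion [w, x, y, z].
In Python, from plant import state, grab_frame, camera_info, job_done, spot_in, masks_of, pinpoint gives the robot as it stands.
- The arm moves only by the shell command python3 -m handwheel 'ROWS' [OPENING]. ROWS is JSON, a list that holds one entry, the list of rows, each a list of 6 numbers: the shift along the world's x, y, z in m, then the turn, a rotation vector about the world's x, y, z in degrees. In form: [[[tx, ty, tz, ax, ay, az], ...]]. A call has 1 to 20 rows; each row shifts and turns the commanded pose from where the row before left it; what a row does not reach is not made up. A row lasts 1/12 s, in which the tool goes at most 41.7 mm and 7.16 degrees, less where a joint would pass 70% of its speed; a pose out of reach is approached as far as the arm can. A call is refused whole if a number of a shift passes 0.0417 or a number of a turn 7.16, either way. A call with a gripper value outside its range is refused whole. OPENING is the opening, from 0 (shut) to 1 (fully open), set as the call begins (- or left out, the last holds). The fingers move at their own pace and stop on an object; the grip force is fixed at half the most. Time passes only in rows, so rows that do not move let the fingers close. It gives the time, the measured TCP pose, the force, the opening and the grip force at its end, in the units of the state.
- state(): the state, without advancing time (a new reading comes with each control period).
- grab_frame(name): name is "side" or "top"; returns (picture, depth): 420x560x3 uint8, blue, green, red; 420x560 float32, m along the optical axis (not along the pixel's ray), 0 where there is no reading.
- camera_info(name): a dict with "fx", "fy", "cx", "cy" (pixels), "T" (4x4, takes a point from camera to world coordinates). Camera axes: x right, y up, looking along -z (the intrinsics and any distortion apply to the point x, -y, -z); pixel columns grow to the right and rows downward; lengths in m; the calibration is good to about 2 mm. A picture is of the moment at which its call begins. camera_info takes no time and is no camera call.
- job_done(): hands the job in; it is judged then, once.
Trained networks look in the newest picture that a camera, given by its name, has taken for a name from the list of things; names that differ only in an ending like _2 or _b are one class to them, and where a whole thing is asked for, a point or a joint stands for the part that bears it (a point fixed in the world has none). Each returns a list of dicts, best first, with "conf" (0 to 1); they miss things now and then, are a little off and sometimes report something else, mostly with a low value. They report only what shows in the picture. A call takes as long as a camera call. They do not tell look-alikes from the thing itself.
- spot_in(camera, thing): "box" ([left, top, width, height] in pixels, round what is visible of it).
- masks_of(camera, thing): "region" (420x560 bool, what is visible of it) and "box" ([left, top, width, height] in pixels, round what is visible of it).
- pinpoint(camera, thing): "position" ([column, row] in pixels: a listed point, or the origin of a listed thing).
The state is a dict: "time": time; "joint_pos": joint angles; "joint_vel": joint speeds; "joint_efforts": joint torques, N m; "tool_pos": TCP position; "tool_rot": TCP orientation; "contact_force": force on the tool from outside, world axes, zero at the start; "ft_torque": the same for the moment, N m; "gripper_width": opening from 0.0 (shut) to 1.0 (fully open); "grasp_force": force on a finger pad.
Only numpy, scipy, OpenCV 4.12 (cv2) and the standard library are available. Lean on these libraries where they do the work, as an engineer would, in place of code of your own. Each camera call takes 0.05 s, during which the arm holds its last target. There are 200 camera calls.

## Working session

There is one attempt and no reset: what is moved stays moved. The work goes in short steps, Python scripts to look and compute and a shell command to move; the robot and the scene stay as the last step left them, time stands still between calls to the robot, and variables do not carry over. Pictures are saved under pics/ and viewed, at most 10 in all, crops included, and the job is handed in when it is done.

```bash
mkdir -p pics
cat > h.py <<'E'
import numpy as np,cv2
from plant import *
def ray(cam,p):
    i=camera_info(cam);T=np.array(i["T"])
    d=np.array([(p[0]-i["cx"])/i["fx"],-(p[1]-i["cy"])/i["fy"],-1.])
    return T[:3,3],T[:3,:3]@d
def at_depth(cam,p,D):
    o,d=ray(cam,p);return o+d*D
def at_z(cam,p,z):
    o,d=ray(cam,p);return o+d*(z-o[2])/d[2]
def tri(p1,c1,p2,c2):
    o1,d1=ray(c1,p1);o2,d2=ray(c2,p2)
    t=np.linalg.lstsq(np.c_[d1,-d2],o2-o1,rcond=None)[0]
    a=o1+d1*t[0];b=o2+d2*t[1];return (a+b)/2,np.linalg.norm(a-b)
E
python3 - <<'E'
from h import *
np.set_printoptions(precision=3,suppress=True)
print(state()); ims=[]
for c in ("top","side"):
    im,d=grab_frame(c);cv2.imwrite(f"pics/{c}0.png",im);np.save(c+".npy",d)
    i=camera_info(c);print(c,i)
    for t in ("grip_open","grip_shut"):
        for q in pinpoint(c,t):
            p=q["position"];print(c,t,p,q["conf"],at_z(c,p,.067))
    for q in masks_of(c,"grip_open"):
        m=q["region"];print("mask",q["box"],q["conf"],m.sum())
E
```

```text
{'time': 0.0, 'joint_pos': array([-1.345,  0.053,  1.614, -0.   ,  1.476, -0.119]), 'joint_vel': array([-0.   ,  0.002, -0.001,  0.001,  0.001, -0.002]), 'joint_efforts': array([  0.001, -39.367, -37.018,  -0.   ,   0.007,   0.   ]), 'tool_pos': array([ 0.211, -0.588,  0.23 ]), 'tool_rot': array([-0.001,  0.985,  0.172, -0.   ]), 'contact_force': array([-0.854,  0.477, -0.365]), 'ft_torque': array([ 0.03 ,  0.017, -0.041]), 'grasp_force': 0.0, 'gripper_width': 1.0050057065567801}
top {'fx': 517.0279787660677, 'fy': 517.0279787660677, 'cx': 283.85472139338816, 'cy': 216.14630004724575, 'T': array([[-0.014,  0.997, -0.073,  0.367],
       [-1.   , -0.013,  0.017, -0.232],
       [ 0.016,  0.073,  0.997,  1.737],
       [ 0.   ,  0.   ,  0.   ,  1.   ]])}
top grip_open [279.4, 194.6] 0.76 [ 0.56  -0.247  0.067]
top grip_open [146.6, 249.1] 0.72 [0.389 0.182 0.067]
top grip_open [411.2, 236.9] 0.59 [ 0.417 -0.672  0.067]
top grip_shut [180.0, 212.6] 0.49 [0.505 0.075 0.067]
mask [269.3, 188.4, 22.5, 18.5] 0.66 228
mask [399.9, 227.9, 26.6, 15.3] 0.58 241
mask [133.7, 241.0, 24.3, 18.7] 0.5 267
side {'fx': 455.795363292204, 'fy': 455.795363292204, 'cx': 282.0896700253475, 'cy': 213.83191867704028, 'T': array([[ 0.967,  0.09 , -0.237,  0.2  ],
       [-0.253,  0.333, -0.908, -1.351],
       [-0.003,  0.938,  0.345,  0.505],
       [ 0.   ,  0.   ,  0.   ,  1.   ]])}
side grip_open [303.9, 308.4] 0.94 [ 0.414 -0.681  0.067]
side grip_open [306.1, 217.4] 0.81 [ 0.556 -0.244  0.067]
side grip_open [226.1, 178.9] 0.61 [0.4   0.196 0.067]
side grip_shut [264.7, 186.5] 0.55 [0.511 0.07  0.067]
mask [295.6, 209.1, 24.1, 17.9] 0.9 324
mask [287.2, 292.4, 38.7, 32.0] 0.86 888
mask [216.4, 174.8, 19.0, 12.7] 0.54 169
```

Run:
```python
import cv2
a=cv2.imread("pics/top0.png")
c=cv2.resize(a[140:320,100:460],None,fx=2.2,fy=2.2,interpolation=2);cv2.imwrite("pics/t1.png",c)
```

```text
(no output)
```

View pics/t1.png

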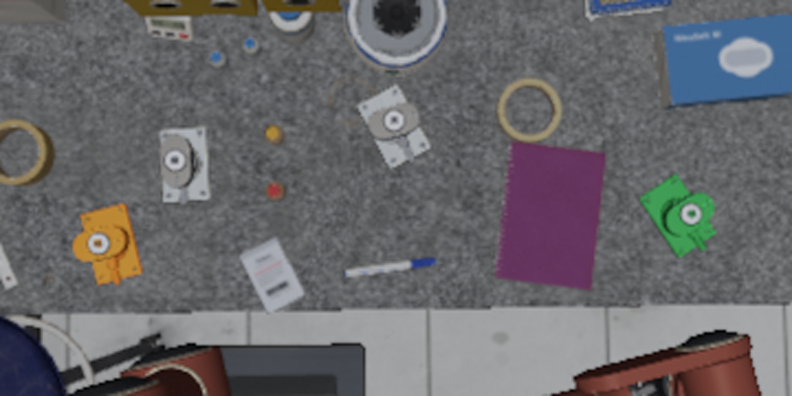

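View pics/side0.png

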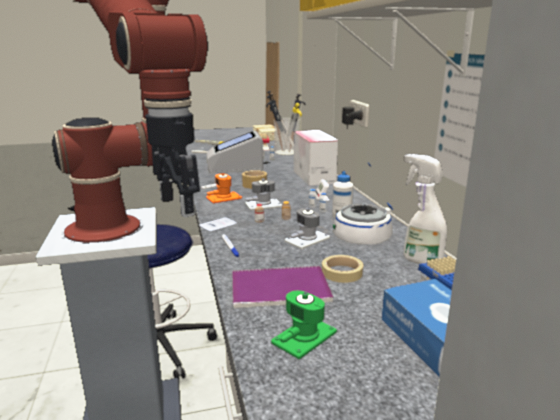

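Run:
```python
from h import *
np.set_printoptions(precision=4,suppress=True)
print("tri",tri([279.4,194.6],"top",[306.1,217.4],"side"),tri([180,212.6],"top",[264.7,186.5],"side"))
D=np.load("top.npy");v,u=np.mgrid[:420,:560]
i=camera_info("top");T=np.array(i["T"])
P=np.stack([(u-i["cx"])/i["fx"]*D,-(v-i["cy"])/i["fy"]*D,-D],-1)@T[:3,:3].T+T[:3,3]
P[D==0]=9
S=np.load("side.npy");j=camera_info("side")
for c in ([.558,-.246],[.508,.072]):
    r=np.hypot(P[...,0]-c[0],P[...,1]-c[1])
    for lo,hi,R,n in((.055,.09,.06,"ring"),(.085,.11,.03,"stub"),(.003,.022,.075,"plate")):
        m=(r<R)&(P[...,2]>lo)&(P[...,2]<hi);q=P[m]
        if len(q)<4: print(n,len(q));continue
        rect=cv2.minAreaRect((q[:,:2]*1000).astype(np.float32))
        w,V=np.linalg.eigh(np.cov(q[:,:2].T))
        print(n,len(q),"mean",q.mean(0),"zmax",q[:,2].max(),np.median(q[:,2]),"axis deg",np.degrees(np.arctan2(V[1,1],V[0,1])),"sd",np.sqrt(w),rect)
c=[.558,-.246];r=np.hypot(P[...,0]-c[0],P[...,1]-c[1])
m=(r>.055)&(r<.14)&(P[...,2]>.02);q=P[m];print("near",len(q),q[np.argsort(r[m])][:8],q[:,2].max() if len(q) else 0)
a=cv2.imread("pics/top0.png")[170:222,250:310];b=cv2.imread("pics/side0.png")[195:255,276:346]
f=lambda x:cv2.resize(x,(390,390),interpolation=2)
cv2.imwrite("pics/z1.png",np.hstack([f(a),f(b)]))
```

```text
tri (array([ 0.5575, -0.2463,  0.0679]), np.float64(0.004742726189621687)) (array([0.5084, 0.0746, 0.0656]), np.float64(0.006158401980881127))
ring 285 mean [ 0.5563 -0.2434  0.0815] zmax 0.08996593795280083 0.08231800978428194 axis deg 108.71367158550395 sd [0.0124 0.0208] ((556.4993896484375, -243.03536987304688), (44.29315185546875, 76.0690689086914), 17.727130889892578)
stub 66 mean [ 0.5555 -0.2431  0.0882] zmax 0.10082978634365958 0.08711849053176057 axis deg 131.8418411803357 sd [0.0109 0.0125] ((555.4737548828125, -244.90602111816406), (42.84185791015625, 47.5600700378418), 6.890937328338623)
plate 529 mean [ 0.5583 -0.2433  0.0088] zmax 0.02141048223008224 0.00795885778792238 axis deg -155.34184320254724 sd [0.0339 0.0405] ((557.208251953125, -246.202392578125), (148.0690155029297, 144.07081604003906), 58.58945846557617)
ring 303 mean [0.5022 0.0731 0.0809] zmax 0.08999465513025484 0.08205933951994449 axis deg -175.76874818957316 sd [0.013 0.021] ((503.5892639160156, 74.2552719116211), (77.26007080078125, 47.001644134521484), 6.207553863525391)
stub 81 mean [0.5035 0.0734 0.0884] zmax 0.10157408057776784 0.0873932399516597 axis deg -162.40356901288112 sd [0.0093 0.0145] ((507.24005126953125, 74.2468490600586), (38.87637710571289, 54.58500671386719), 89.1843032836914)
plate 485 mean [0.5051 0.067  0.0088] zmax 0.021139470422191664 0.008358362698403843 axis deg 179.00650090152627 sd [0.0318 0.0407] ((507.5445861816406, 74.57288360595703), (145.01194763183594, 143.95484924316406), 0.04527994990348816)
near 4557 [[ 0.5056 -0.2649  0.0347]
 [ 0.5055 -0.2682  0.0352]
 [ 0.5058 -0.2716  0.0314]
 [ 0.5025 -0.2683  0.0313]
 [ 0.5025 -0.2716  0.0309]
 [ 0.6301 -0.25    0.0498]
 [ 0.6296 -0.2565  0.0522]
 [ 0.631  -0.2533  0.0435]] 0.9210531879331875
```

View pics/z1.png

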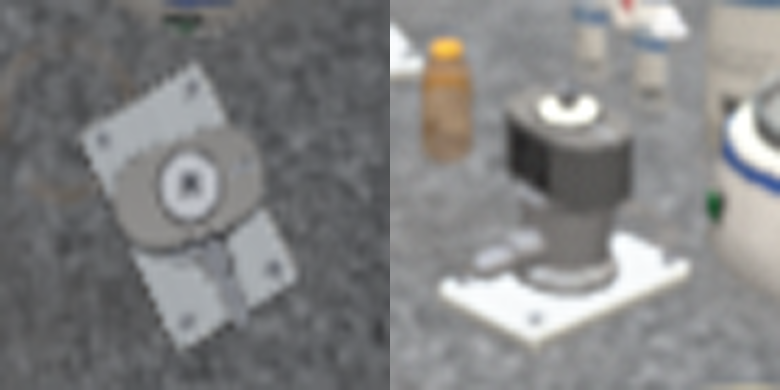

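The grey holder in the top view at about (279,195) has its ring crosswise (long axis ≈108°, nozzle axis ≈24.5°), so it is the open one. The grey holder at (180,213) is locked. The centre is about (0.557,-0.246,0.067), and the measured height and sizes match the given ones. The tool closing axis must turn +88.5° to grip, then the ring turns about -84°.

```bash
python3 - <<'E'
from h import *
D=np.load("top.npy");v,u=np.mgrid[:420,:560]
i=camera_info("top");T=np.array(i["T"])
P=np.stack([(u-i["cx"])/i["fx"]*D,-(v-i["cy"])/i["fy"]*D,-D],-1)@T[:3,:3].T+T[:3,3]
m=(np.hypot(P[...,0]-.557,P[...,1]+.246)<.14)&(P[...,2]>.02)&(P[...,0]>.6)&(D>0)
z=P[m];print(np.histogram(z[:,2],[0.02,.05,.08,.1,.15,.3,.8,1]))
for a in (.05,.08,.1,.3):
    k=z[z[:,2]>a];print(a,k[np.argmin(k[:,0])] if len(k) else None)
m=(P[...,2]>.12)&(D>0)&(P[...,0]>.2)&(P[...,0]<.75)&(P[...,1]>-.75)&(P[...,1]<0)
print("tall",m.sum(),np.c_[u[m],v[m],P[m]][::max(1,m.sum()//12)].round(2))
E
python3 -m handwheel '[[[0.0173,0.0171,0,0,0,4.425],[0.0173,0.0171,0,0,0,4.425],[0.0173,0.0171,0,0,0,4.425],[0.0173,0.0171,0,0,0,4.425],[0.0173,0.0171,0,0,0,4.425],[0.0173,0.0171,0,0,0,4.425],[0.0173,0.0171,0,0,0,4.425],[0.0173,0.0171,0,0,0,4.425],[0.0173,0.0171,0,0,0,4.425],[0.0173,0.0171,0,0,0,4.425]]]' 0.8
```

```text
(array([ 136,  474,   43,    0,    0, 2547, 1268]), array([0.02, 0.05, 0.08, 0.1 , 0.15, 0.3 , 0.8 , 1.  ]))
0.05 [ 0.60551933 -0.15675932  0.67224603]
0.08 [ 0.60551933 -0.15675932  0.67224603]
0.1 [ 0.60551933 -0.15675932  0.67224603]
0.3 [ 0.60551933 -0.15675932  0.67224603]
tall 33760 [[ 1.61e+02  2.00e+01  7.50e-01 -5.00e-02  9.20e-01]
 [ 1.56e+02  5.20e+01  7.20e-01 -3.00e-02  8.70e-01]
 [ 2.33e+02  6.50e+01  7.00e-01 -1.60e-01  8.40e-01]
 [ 4.92e+02  7.30e+01  7.30e-01 -6.70e-01  7.20e-01]
 [ 2.82e+02  8.20e+01  7.20e-01 -2.50e-01  6.90e-01]
 [ 1.99e+02  9.00e+01  6.50e-01 -1.00e-01  8.60e-01]
 [ 4.88e+02  9.70e+01  7.10e-01 -7.20e-01  6.00e-01]
 [ 4.54e+02  1.05e+02  7.00e-01 -6.40e-01  6.00e-01]
 [ 3.07e+02  1.13e+02  6.80e-01 -3.10e-01  6.00e-01]
 [ 2.14e+02  1.21e+02  6.10e-01 -1.20e-01  8.20e-01]
 [ 1.81e+02  1.29e+02  6.10e-01 -6.00e-02  7.70e-01]
 [ 4.15e+02  3.01e+02  2.60e-01 -5.50e-01  5.60e-01]
 [ 1.65e+02  3.41e+02  2.00e-01 -1.00e-02  7.10e-01]]
time: 1.23
tool_pos: [0.385, -0.4163, 0.2315]
tool_rot: [0.0, 0.847, 0.532, 0.0]
contact_force: [-0.2, 0.0, -0.1]
gripper_width: 0.799
grasp_force: 0.0
```

```bash
python3 -m handwheel '[[[0.0172,0.017,-0.008,0,0,4.425],[0.0172,0.017,-0.008,0,0,4.425],[0.0172,0.017,-0.008,0,0,4.425],[0.0172,0.017,-0.008,0,0,4.425],[0.0172,0.017,-0.008,0,0,4.425],[0.0172,0.017,-0.008,0,0,4.425],[0.0172,0.017,-0.008,0,0,4.425],[0.0172,0.017,-0.008,0,0,4.425],[0.0172,0.017,-0.008,0,0,4.425],[0.0172,0.0173,-0.008,0,0,4.425],[0,0,0,0,0,0],[0,0,0,0,0,0]]]'
python3 - <<'E'
from h import *
s=state();print(s["joint_pos"])
from scipy.spatial.transform import Rotation as R
q=s["tool_rot"];y=R.from_quat(np.r_[q[1:],q[0]]).apply([0,1,0]);print(np.degrees(np.arctan2(y[1],y[0])))
im,_=grab_frame("side");a=im[80:280,180:446];cv2.imwrite("pics/s2.png",cv2.resize(a,None,fx=3,fy=3,interpolation=2))
E
```

```text
time: 2.23
tool_pos: [0.5564, -0.2459, 0.1505]
tool_rot: [-0.001, 0.585, 0.811, -0.0]
contact_force: [-0.6, 0.2, -0.6]
gripper_width: 0.798
grasp_force: 0.0
[-5.38292108e-01  7.64057754e-02  1.72597528e+00 -3.21163561e-04
  1.34069603e+00 -8.58191251e-01]
18.333112734699522
```

View pics/s2.png

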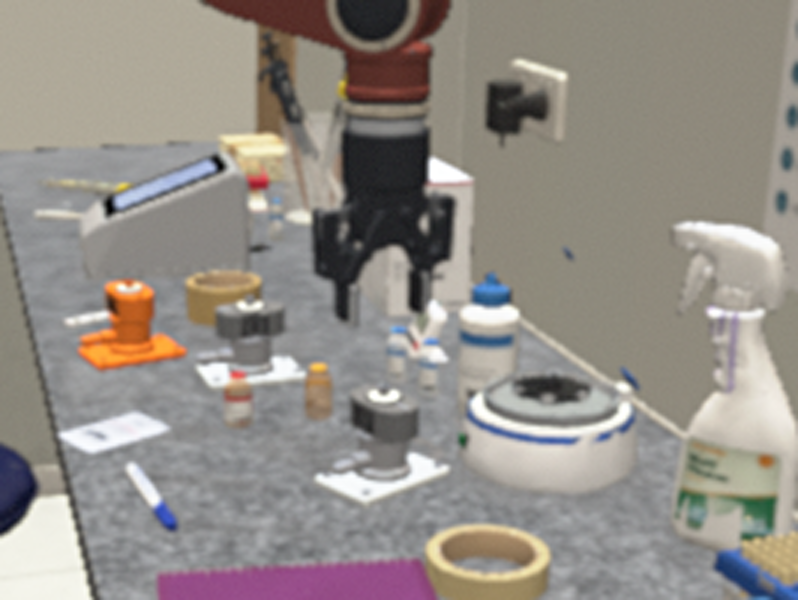

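The gripper hangs above the ring: fingertips at crop ≈(345–430, 310), ring at (385,410). The pot to the right is clear. I'll descend now.

```bash
python3 -m handwheel '[[[0,0,-0.0115,0,0,0],[0,0,-0.0115,0,0,0],[0,0,-0.0115,0,0,0],[0,0,-0.0115,0,0,0],[0,0,-0.0115,0,0,0],[0,0,-0.0115,0,0,0],[0,0,-0.0115,0,0,0],[0,0,-0.0115,0,0,0],[0,0,-0.0115,0,0,0],[0,0,0,0,0,0],[0,0,0,0,0,0]]]'
python3 -m handwheel '[[[0,0,0,0,0,0],[0,0,0,0,0,0],[0,0,0,0,0,0],[0,0,0,0,0,0],[0,0,0,0,0,0],[0,0,0,0,0,0],[0,0,0,0,0,0],[0,0,0,0,0,0],[0,0,0,0,0,0],[0,0,0,0,0,0]]]' 0
```

```text
time: 3.2
tool_pos: [0.5557, -0.2465, 0.0466]
tool_rot: [-0.001, 0.586, 0.81, -0.0]
contact_force: [1.2, -1.0, 0.7]
gripper_width: 0.802
grasp_force: 0.0
time: 4.03
tool_pos: [0.5598, -0.2463, 0.05]
tool_rot: [0.003, 0.586, 0.81, 0.002]
contact_force: [10.0, 3.5, -1.3]
gripper_width: 0.508
grasp_force: 63.0
```

Gripped, at a width of 43 mm. The 10 N toward +x suggests the ring's centre lies slightly farther along +x, so I'll relieve that and then turn.

```bash
python3 -m handwheel '[[[0.002,0.0007,0,0,0,0],[0.002,0.0007,0,0,0,0],[0,0,0,0,0,0]]]'
python3 -m handwheel '[[[0,0,0,0,0,-5],[0,0,0,0,0,-5],[0,0,0,0,0,-5],[0,0,0,0,0,-5],[0,0,0,0,0,-5],[0,0,0,0,0,-5],[0,0,0,0,0,0]]]'
```

```text
time: 4.28
tool_pos: [0.5602, -0.2462, 0.0499]
tool_rot: [-0.0, 0.586, 0.81, -0.001]
contact_force: [-8.1, 0.9, 8.5]
gripper_width: 0.501
grasp_force: 63.9
time: 4.87
tool_pos: [0.5587, -0.2462, 0.0499]
tool_rot: [-0.001, 0.777, 0.63, -0.002]
contact_force: [-13.1, 0.6, 11.9]
gripper_width: 0.509
grasp_force: 64.5
```

```bash
python3 -m handwheel '[[[-0.002,0,0.002,0,0,-5],[0,0,0,0,0,-5],[0,0,0,0,0,-5],[0,0,0,0,0,-5],[0,0,0,0,0,-5],[0,0,0,0,0,0]]]'
python3 -m handwheel '[[[0,0,0,0,0,-5],[0,0,0,0,0,-5],[0,0,0,0,0,-5],[0,0,0,0,0,-5],[0,0,0,0,0,0]]]'
python3 -c 'from plant import *;s=state();print(s["ft_torque"],s["joint_pos"])'
```

```text
time: 5.37
tool_pos: [0.5575, -0.2458, 0.0501]
tool_rot: [-0.0, 0.894, 0.448, -0.001]
contact_force: [-5.3, -0.3, 2.2]
gripper_width: 0.504
grasp_force: 64.5
time: 5.78
tool_pos: [0.5568, -0.245, 0.05]
tool_rot: [-0.001, 0.958, 0.286, -0.002]
contact_force: [-9.4, 3.9, 4.9]
gripper_width: 0.501
grasp_force: 65.4
[-0.04668487  0.81937758 -0.19404585] [-5.36335081e-01  1.91703660e-01  1.78180952e+00 -1.12804297e-03
  1.17190186e+00  4.54891731e-01]
```

```bash
python3 -m handwheel '[[[-0.001,0,0,0,0,-4],[0,0,0,0,0,-4],[0,0,0,0,0,0],[0,0,0,0,0,0]]]'
python3 -c 'from plant import *;s=state();print(s["ft_torque"])'
python3 -m handwheel '[[[0,0,0,0,0,-3],[0,0,0,0,0,-2],[0,0,0,0,0,0],[0,0,0,0,0,0]]]'
python3 -c 'from plant import *;s=state();print(s["ft_torque"])'
```

```text
time: 6.12
tool_pos: [0.5561, -0.2449, 0.05]
tool_rot: [-0.001, 0.975, 0.221, -0.002]
contact_force: [-5.5, 3.5, 3.7]
gripper_width: 0.501
grasp_force: 66.7
[0.16974987 0.87370036 0.82407393]
time: 6.45
tool_pos: [0.5551, -0.2452, 0.0499]
tool_rot: [-0.0, 0.983, 0.184, -0.003]
contact_force: [-9.5, -1.9, 3.9]
gripper_width: 0.511
grasp_force: 128.0
[1.41038825 1.09688297 4.39917858]
```

The moment rose to 4.4 N m, so the ring is at its stop. I'll relax the turn, release and lift.

```bash
python3 -m handwheel '[[[0,0,0,0,0,2],[0,0,0,0,0,1.5],[0,0,0,0,0,0],[0,0,0,0,0,0]]]'
python3 -m handwheel '[[[0,0,0,0,0,0],[0,0,0,0,0,0],[0,0,0,0,0,0],[0,0,0,0,0,0],[0,0,0,0,0,0],[0,0,0,0,0,0],[0,0,0,0,0,0],[0,0,0,0,0,0]]]' 0.85
python3 -m handwheel '[[[0,0,0.008,0,0,0],[0,0,0.01,0,0,0],[0,0,0.01,0,0,0],[0,0,0.015,0,0,0],[0,0,0.02,0,0,0],[0,0,0.02,0,0,0],[0,0,0.02,0,0,0],[0,0,0.02,0,0,0],[0,0,0.02,0,0,0],[0,-0.02,0,0,0,0],[-0.03,-0.025,0,0,0,0],[-0.03,-0.025,0,0,0,0],[-0.03,-0.025,0,0,0,0],[-0.03,-0.025,0,0,0,0],[-0.03,-0.025,0,0,0,0],[-0.03,-0.025,0,0,0,0],[-0.03,-0.025,0,0,0,0],[-0.03,-0.025,0,0,0,0],[0,0,0,0,0,0],[0,0,0,0,0,0]]]'
python3 - <<'E'
from h import *
D=grab_frame("top");cv2.imwrite("pics/t9.png",cv2.resize(D[0][160:240,150:310],None,fx=5,fy=5,interpolation=2));D=D[1]
v,u=np.mgrid[:420,:560];i=camera_info("top");T=np.array(i["T"])
P=np.stack([(u-i["cx"])/i["fx"]*D,-(v-i["cy"])/i["fy"]*D,-D],-1)@T[:3,:3].T+T[:3,3]
for c in ([.558,-.246],[.508,.072]):
    q=P[(np.hypot(P[...,0]-c[0],P[...,1]-c[1])<.06)&(P[...,2]>.055)&(P[...,2]<.09)]
    w,V=np.linalg.eigh(np.cov(q[:,:2].T));print(len(q),np.degrees(np.arctan2(V[1,1],V[0,1]))%180,np.sqrt(w))
E
```

```text
time: 6.78
tool_pos: [0.5551, -0.2452, 0.0498]
tool_rot: [-0.002, 0.978, 0.207, -0.002]
contact_force: [-8.9, -2.1, 5.1]
gripper_width: 0.506
grasp_force: 103.8
time: 7.45
tool_pos: [0.5573, -0.2455, 0.0498]
tool_rot: [0.0, 0.979, 0.206, 0.0]
contact_force: [-0.1, 0.8, -0.1]
gripper_width: 0.849
grasp_force: 0.0
time: 9.12
tool_pos: [0.316, -0.4669, 0.1944]
tool_rot: [0.001, 0.979, 0.204, 0.0]
contact_force: [0.2, 0.9, 0.3]
gripper_width: 0.849
grasp_force: 0.0
277 26.068900019273087 [0.01248619 0.02107102]
302 5.250117730344897 [0.01292103 0.02089767]
```

View pics/t9.png

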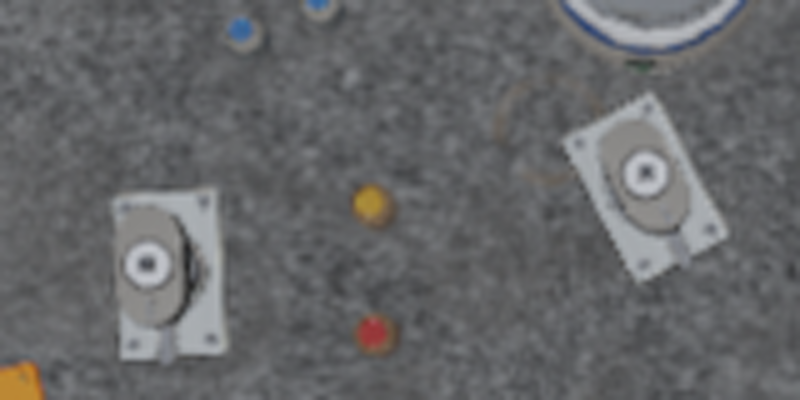

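The ring at crop (645,175) is now in line with its nozzle (26° against 24.5°). The other ring at (148,265) is unchanged, and the robot is clear of both.

```bash
python3 -c 'from plant import *;print(job_done())'
```

```text
the job is handed in; nothing more can be done
None
```

I turned the open ring clockwise to its stop and let go; in the last picture it lies in line with its nozzle to within about 2°, the other holder is still locked, and the job is handed in (no verdict was returned).

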